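# Open the push-and-turn coin-cell tub by the front door

### The job

The lock fob needs a new battery: open the squat tub of coin cells on the console by pressing its child-resistant cap down firmly and, still pressing, turning it a little under a quarter turn anticlockwise. Then lift the cap off and set it on the round wooden coaster, the same way up as it was, and let go; leave the taller tub where it stands.

Things in the scene. Friction and masses are not known exactly. Their poses are not given: they have to be found in the camera images.
- tub: Squat white tub, 72 mm across, fixed to the console on a 90 mm wooden foot. Origin: centre of the foot's underside. Body tops out at 42 mm, then a collar 50 mm across up to 50 mm, then the neck. Under the cap a spring pushes up: 4 N shut, 12 N at 8 mm down; open, the cap rises 2 mm. Keep the cap down throughout the turn; it can lift between 50 and 100 degrees (firm stop).
- cap: White ribbed cap on the squat tub, 50 mm across, 34 mm tall, grey bar on top along its x. Origin: centre of its lower rim, 60 mm above the console when shut (10 mm above the collar: a firm stop). Grip any diameter of its solid upper 15 mm. Shut, it neither turns nor lifts. Press it 7 to 9 mm down, turn it 75 degrees anticlockwise seen from above, lift it straight up; 15 mm up it is clear.
- coaster: Loose round wooden coaster, 100 mm across, 8 mm thick, lying flat. Origin: centre of its underside, on the console. The square cork tile is not it.
- tall_tub: Taller, slimmer white tub with a similar but smaller cap, 60 mm across, 126 mm tall, standing loose. Origin: centre of its underside. To be left alone.
Mind the look-alikes: they are no part of the job. Of the things shaped like the cap, the white one is meant. Leave any purple look-alike of the tub alone.

How it is judged:
By the outcome, as a careful person would: the job done as asked, in the order asked, and still so for the second after the job is handed in, with the robot touching nothing.
It also fails if it takes over 38 s, if anything falls off the work surface, if the arm or the gripper's body presses on something with over 40 N, if the wrist force passes 120 N, or if a joint passes its speed limit or range.

### The arm

A 6-joint arm with a two-finger parallel gripper is mounted at the origin on the work surface. World frame = base frame: x ahead of the robot, y to its left, z up, the work surface at z = 0. Lengths are in mm, angles in rad, forces in N, time in s.
With the tool pointing down it reaches from about 400 to 825 mm from the base axis. Payload 7 kg.
Tool frame: the origin (TCP) lies at the very end of the fingers, on their centre line; the grasp point (between the pads) lies 19 mm behind it; z points along the fingers, y is the direction in which the jaws open and shut (so a half turn about z gives the same grasp; the last joint's range is limited). The gripper opens to 88 mm and grips with 3 to 60 N. Pads are 19 mm wide; open, the fingers measure 130 mm over their backs; the gripper's body (78 mm by 193 mm) begins 47 mm behind the grasp point.
Start: joints at [1.585, 0.359, 0.012, 0, -1.224, -0.288], TCP at [182.524, 649.831, 226.561] pointing down, gripper open.
Joint ranges: [-3.07, 3.07], [-1.43, 2.12], [-1.02, 1.25], [-3.03, 1.67], [-3.05, -0], [-3.03, 3.03]. Speed limits (rad/s): [2.39, 2.39, 3.01, 3.14, 3.14, 3.14].

### API

Orientations are given as a unit quaternion [x, y, z, w].
In Python, from plant import bot gives the robot as it stands. Calls block until the motion is done:
- bot.move_ptp(position, orientation): joint-space move of the TCP to a pose.
- bot.line_to(position, velocity=150, ori=None): straight line of the TCP; ori=None keeps the orientation; velocity is the mean speed in mm/s.
- bot.move_joints(angles): joint-space move.
- bot.move_gripper(opening, force=None): finger opening in mm; force is the grip in N (None keeps the last); returns when the fingers have stopped.
- bot.pause(seconds).
- bot.solve_ik(position, orientation): joint angles nearest the present ones, or None.
- bot.read_state(): the state.
- bot.camera(name): name is "scene" or "top" or "wrist"; returns the picture (400x640x3 uint8, red, green, blue); there is no depth.
- bot.get_calibration(name): a dict with "fx", "fy", "cx", "cy" (pixels), "distortion" ([k1, k2, p1, p2, k3] as OpenCV has them; the pictures are not rectified), "view" (4x4, takes a point from world to camera coordinates); the wrist camera has in their place "T_tool_cam" (4x4, takes a point from camera to tool coordinates, whose origin is the TCP and whose axes are the flange's). Camera axes: x right, y up, looking along -z (the intrinsics and any distortion apply to the point x, -y, -z); pixel columns grow to the right and rows downward; lengths in mm; the calibration is good to about 2 mm. A picture is of the moment at which its call begins: read the wrist's pose just before it. get_calibration takes no time and is no camera call.
A pose or a line that the arm cannot do raises bot.Unreachable and nothing moves.
- bot.close_job(): hands the job in, once; it reports no verdict.
The state is a dict: "t": time; "joint_pos": joint angles; "qvel": joint speeds; "tau": joint torques, N m; "tcp_pos": TCP position; "eef_rot": TCP orientation; "contact_force": force on the tool from outside, world axes, zero at the start; "moment": the same for the moment, N m; "width": finger opening in mm.
Only numpy, scipy, OpenCV 4.12 (cv2) and the standard library are available. Lean on these libraries where they do the work, as an engineer would, in place of code of your own. Each camera call takes 0.05 s, during which the arm holds its last target. There are 200 camera calls.

## Working session

There is one attempt and no reset: what is moved stays moved. The work goes in short steps, each a Python script; the robot and the scene stay as the last script left them, time stands still between calls to the robot, and variables do not carry over. Pictures are saved under pics/ and viewed, about 8 in all and at most 12, crops included, and the job is handed in when it is done.

```bash
mkdir -p pics
python3 - <<'E'
from plant import bot
import cv2,numpy as np
for n in("scene","top"):
    cv2.imwrite(f"pics/{n}0.png",bot.camera(n)[:,:,::-1]); c=bot.get_calibration(n); print(n,{k:np.round(v,3).tolist() for k,v in c.items()})
print(bot.get_calibration("wrist"))
print(bot.read_state())
E
```

```text
scene {'fx': 384.018, 'fy': 384.018, 'cx': 321.186, 'cy': 202.267, 'distortion': [-0.072, 0.0, 0.0, 0.0, 0.0], 'view': [[0.433, 0.901, -0.021, -257.354], [-0.562, 0.288, 0.775, 240.205], [0.705, -0.324, 0.631, -1086.017], [0.0, 0.0, 0.0, 1.0]]}
top {'fx': 430.95, 'fy': 430.95, 'cx': 321.583, 'cy': 207.686, 'distortion': [-0.053, 0.0, 0.0, 0.0, 0.0], 'view': [[-0.019, -1.0, 0.024, 3.084], [0.993, -0.016, 0.12, -555.119], [-0.12, 0.026, 0.992, -862.574], [0.0, 0.0, 0.0, 1.0]]}
{'fx': 342.55237478129425, 'fy': 342.55237478129425, 'cx': 319.2287281698781, 'cy': 199.34191441294905, 'distortion': array([-0.0262984,  0.       ,  0.       ,  0.       ,  0.       ]), 'T_tool_cam': array([[-3.95057659e-04,  9.66826663e-01,  2.55433058e-01,
         6.80077360e+01],
       [ 9.99999705e-01,  5.50305797e-04, -5.36315761e-04,
        -2.21443010e-01],
       [-6.59090671e-04,  2.55432771e-01, -9.66826595e-01,
        -1.58590379e+02],
       [ 0.00000000e+00,  0.00000000e+00,  0.00000000e+00,
         1.00000000e+00]])}
{'t': 0.1, 'joint_pos': array([ 1.58509886e+00,  3.59315371e-01,  1.11637996e-02, -3.16203174e-04,
       -1.22409684e+00, -2.88107158e-01]), 'qvel': array([ 0.00093187, -0.00274807,  0.00169009,  0.00119855,  0.00111206,
       -0.00127953]), 'tau': array([-1.83601682e-03, -5.84164846e+01,  2.93755013e+01,  7.01574907e+00,
        1.01537336e-02, -4.51062726e-05]), 'tcp_pos': array([182.41798071, 649.43468389, 225.72072114]), 'eef_rot': array([ 9.90635885e-01, -1.36528361e-01, -3.75956777e-05,  7.40152426e-04]), 'contact_force': array([-0.66861374, -0.63309326, -0.13588519]), 'moment': array([-0.01707589, -0.01021338, -0.058729  ]), 'width': 87.50658229660941}
```

View pics/scene0.png

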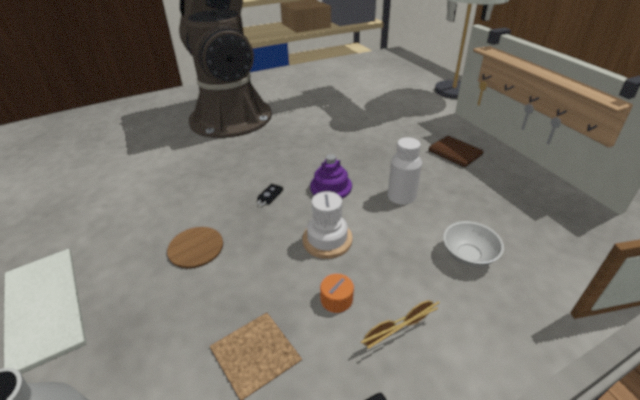

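View pics/top0.png

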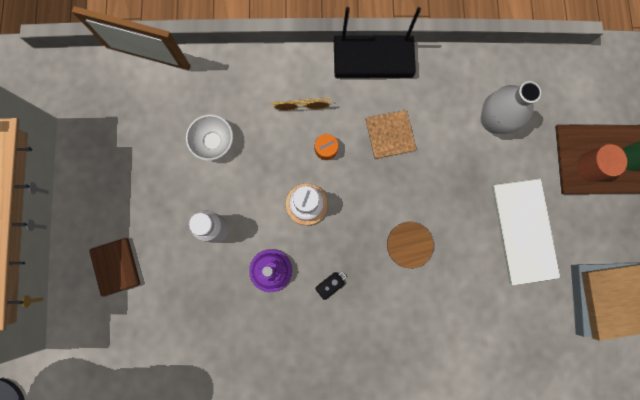

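Candidates: the white cap on the squat tub (scene 327,205 / top 306,200), the loose orange cap (337,292 / 327,146), the purple tub (331,178 / 271,270) and the tall tub (405,170 / 204,226). The white one on the wooden foot fits the description. The coaster is the round one (195,246 / 410,245), and the square at (255,355) is the cork tile. I'll confirm this in an enlarged crop.

```bash
cat > h.py <<'E'
import numpy as np,cv2
from scipy.spatial.transform import Rotation as R
from plant import bot
def ray(cal,view,px):
    K=np.array([[cal["fx"],0,cal["cx"]],[0,cal["fy"],cal["cy"]],[0,0,1]])
    u=cv2.undistortPoints(np.array([[px]],float),K,np.array(cal["distortion"]))[0,0]
    d=view[:3,:3].T@np.array([u[0],-u[1],-1]); return -view[:3,:3].T@view[:3,3], d/np.linalg.norm(d)
def onz(r,z): return r[0]+r[1]*(z-r[0][2])/r[1][2]
def tri(rs):
    A=sum(np.eye(3)-np.outer(d,d) for o,d in rs);b=sum((np.eye(3)-np.outer(d,d))@o for o,d in rs)
    p=np.linalg.solve(A,b); return p,[round(float(np.linalg.norm(np.cross(p-o,d))),1) for o,d in rs]
def proj(cal,view,P):
    K=np.array([[cal["fx"],0,cal["cx"]],[0,cal["fy"],cal["cy"]],[0,0,1]])
    p=(view[:3,:3]@np.atleast_2d(P).T).T+view[:3,3]; p=p*[1,-1,-1]
    return cv2.projectPoints(p,np.zeros(3),np.zeros(3),K,np.array(cal["distortion"]))[0][:,0]
def wview(s):
    T=np.eye(4);T[:3,:3]=R.from_quat(s["eef_rot"]).as_matrix();T[:3,3]=s["tcp_pos"]
    return np.linalg.inv(T@np.array(bot.get_calibration("wrist")["T_tool_cam"]))
def down(yaw): # tool x axis at yaw, pointing down
    return (R.from_euler('z',yaw)*R.from_euler('x',np.pi)).as_quat()
E
python3 - <<'E'
from h import *
cs,ct=bot.get_calibration("scene"),bot.get_calibration("top")
vs,vt=np.array(cs["view"]),np.array(ct["view"])
for n,a,b in(("captop",(326,201),(306,200)),("coaster",(195,246),(410,245)),("tall",(409,146),(202,224)),("purple",(331,162),(268,271))):
    print(n,*tri([ray(cs,vs,a),ray(ct,vt,b)]))
s=cv2.imread("pics/scene0.png")[150:310,150:440];t=cv2.imread("pics/top0.png")[130:290,190:440]
cv2.imwrite("pics/crop.png",np.vstack([cv2.resize(s,(530,292),interpolation=2),cv2.resize(t,(530,300),interpolation=2)]))
print(R.from_quat(bot.read_state()["eef_rot"]).as_matrix().round(2))
E
```

```text
captop [563.74972594  25.24635092  92.42622527] [0.6, 0.6]
coaster [ 475.05564928 -194.72369895    5.55810404] [0.4, 0.4]
tall [518.49386587 220.24844403 120.26689871] [1.6, 1.6]
purple [427.94654564 102.55512362  67.36902245] [1.0, 1.0]
[[ 0.96 -0.27 -0.  ]
 [-0.27 -0.96 -0.  ]
 [ 0.    0.   -1.  ]]
```

View pics/crop.png

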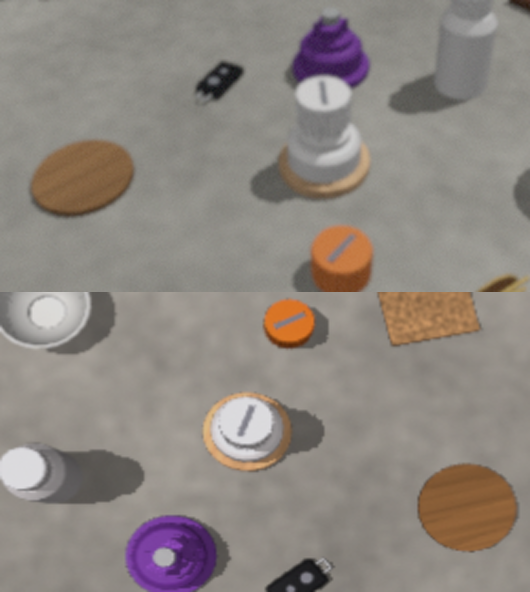

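Confirmed: the white cap with the grey bar sits on the squat tub, which stands on the wooden foot (crop 247,425). The purple tub, orange cap and tall tub are look-alikes. The round wooden coaster is at crop 467,507. Next are two wrist views of the cap and one of the coaster, with my estimates drawn on them.

Run:
```python
from h import *
import json
cap=np.array([563.7,25.2,94]);co=np.array([475,-194.7,8])
for y in np.arange(-3,3.1,.5):
    q=bot.solve_ik([563.7,25.2,160],down(y)); q is not None and print(round(y,1),np.round(q,2))
y0=-0.3
W=bot.get_calibration("wrist");tiles=[];rec=[]
for i,(p,o,r) in enumerate((((530,25,250),cap,25),((610,25,250),cap,25),((475,-165,240),co,50),((475,-225,240),co,50))):
    bot.move_ptp(list(p),down(y0)); bot.pause(.3); s=bot.read_state(); im=bot.camera("wrist")[:,:,::-1].copy()
    cv2.imwrite(f"pics/w{i}.png",im); v=wview(s); rec.append(v.tolist())
    a=np.linspace(0,2*np.pi,40); C=o+r*np.c_[np.cos(a),np.sin(a),0*a]
    px=proj(W,v,C); c=proj(W,v,o)[0]; print(i,c,s["tcp_pos"],s["t"])
    for u in px: cv2.circle(im,tuple(int(k) for k in np.round(u)),0,(0,0,255),-1)
    cx,cy=np.clip(c,[100,75],[540,325]).astype(int)
    tiles.append(cv2.resize(im[cy-75:cy+75,cx-100:cx+100],(400,300),interpolation=0)); print("tile origin",cx-100,cy-75)
json.dump(rec,open("w.json","w"))
cv2.imwrite("pics/tiles.png",np.vstack([np.hstack(tiles[:2]),np.hstack(tiles[2:])]))
```

```text
-3.0 [ 0.39  0.23 -0.33 -0.   -1.01 -1.82]
-2.5 [ 0.39  0.23 -0.33 -0.   -1.01 -1.32]
-2.0 [ 0.39  0.23 -0.33  0.   -1.01 -0.82]
-1.5 [ 0.39  0.23 -0.33  0.   -1.01 -0.32]
-1.0 [ 0.39  0.23 -0.33  0.   -1.01  0.18]
-0.5 [ 0.39  0.23 -0.33  0.   -1.01  0.68]
0.0 [ 0.39  0.23 -0.33  0.   -1.01  1.18]
0.5 [ 0.39  0.23 -0.33  0.   -1.01  1.68]
1.0 [ 0.39  0.23 -0.33  0.   -1.01  2.18]
1.5 [ 0.39  0.23 -0.33  0.   -1.01  2.68]
2.5 [ 0.39  0.23 -0.33 -0.   -1.01 -2.6 ]
3.0 [ 0.39  0.23 -0.33 -0.   -1.01 -2.1 ]
0 [308.49149025 149.35245   ] [530.02553644  25.31139693 249.92265065] 2.9333
tile origin 208 74
1 [333.14598283 227.79978877] [609.52071439  25.08227448 250.69645065] 3.7
tile origin 233 152
2 [344.54550745 162.50684145] [ 475.50217035 -164.41173647  239.74511913] 4.975
tile origin 244 87
3 [294.82823932 177.43456262] [ 475.12399133 -224.37536672  240.13667585] 5.675
tile origin 194 102
```

View pics/tiles.png

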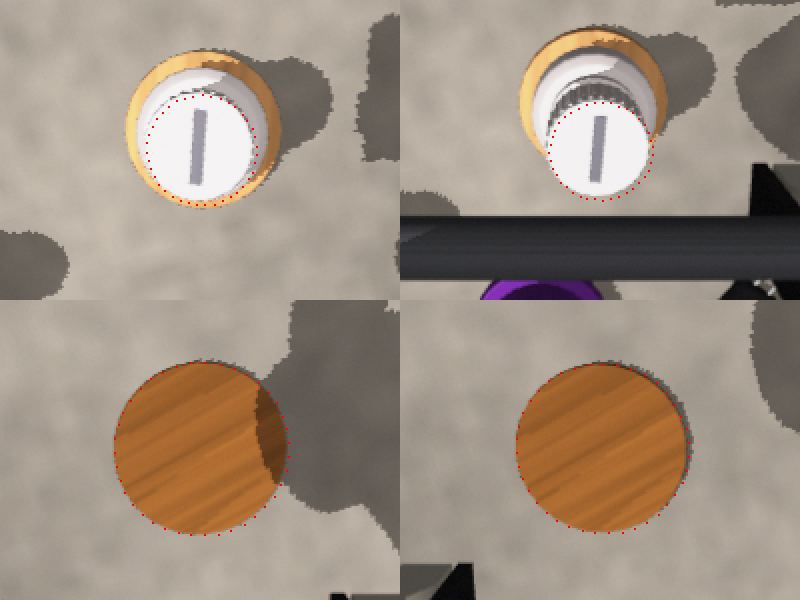

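Tiles 0 and 1: the white cap top is centred on its grey bar at about (199,147) and (598,149), 1 to 2 px from my drawn circle. Tiles 2 and 3: the coaster at (201,448) and (602,447) sits on its circle. I'll refine by triangulating the bar and the coaster by segmentation.

Run:
```python
from h import *
import json
W=bot.get_calibration("wrist");V=[np.array(v) for v in json.load(open("w.json"))]
def blob(m,seed):
    n,l,st,c=cv2.connectedComponentsWithStats(m.astype(np.uint8)); k=min(range(1,n),key=lambda k:np.hypot(*(c[k]-seed))+1e3*(st[k,4]<60)); return c[k],st[k],l==k
seeds=[(307.5,147.5),(332,226.5),(344.5,161),(295,175.5)];rs=[]
for i in range(4):
    im=cv2.imread(f"pics/w{i}.png").astype(int);b,g,r=im[...,0],im[...,1],im[...,2]
    m=((r<190)&(b-r>3)&(r>100)) if i<2 else (r-b>50)|((r-b>25)&(r<110))
    c,st,M=blob(m,seeds[i])
    if i>=2: h=cv2.convexHull(np.argwhere(M)[:,::-1].astype(np.int32)); e=cv2.fitEllipse(h); print(e); c=e[0]
    print(i,c,st); rs.append(ray(W,V[i],c))
    if i<2:
        ys,xs=np.nonzero(M); P=np.array([onz(ray(W,V[i],(x,y)),94)[:2] for x,y in zip(xs,ys)]); w,v=np.linalg.eigh(np.cov(P.T)); print("bar yaw",np.degrees(np.arctan2(v[1,1],v[0,1])))
    print("at nominal z",onz(rs[-1],94 if i<2 else 8))
print(tri(rs[:2]),tri(rs[2:]))
```

```text
0 [306.45673077 146.92788462] [303 129   8  37 208]
bar yaw 158.37060323325034
at nominal z [566.35379318  26.30664891  94.        ]
1 [331.36       225.75428571] [328 210   8  33 175]
bar yaw 158.373643025148
at nominal z [566.22842489  26.25796237  94.        ]
((343.8247375488281, 160.58502197265625), (85.59233856201172, 87.55573272705078), 50.270259857177734)
2 (343.8247375488281, 160.58502197265625) [ 301  118   87   86 5896]
at nominal z [ 477.37135094 -194.52497514    8.        ]
((294.18914794921875, 175.4523468017578), (84.29327392578125, 85.91754150390625), 108.0058364868164)
3 (294.18914794921875, 175.4523468017578) [ 252  133   86   85 5703]
at nominal z [ 477.43889262 -194.72148129    8.        ]
(array([566.39958603,  26.24897199,  94.50038255]), [0.0, 0.0]) (array([ 477.19938682, -194.5588227 ,    6.72418076]), [0.0, 0.0])
```

Run:
```python
from h import *
W=bot.get_calibration("wrist")
bot.move_ptp([590,25,250],down(-.3+np.pi)); bot.pause(.3)
s=bot.read_state(); im=bot.camera("wrist")[:,:,::-1]; cv2.imwrite("pics/w4.png",im); v=wview(s)
im=im.astype(int);b,r=im[...,0],im[...,2]; m=((r<190)&(b-r>3)&(r>100)).astype(np.uint8)
seed=proj(W,v,[565.3,25.8,94])[0]
n,l,st,c=cv2.connectedComponentsWithStats(m)
for k in range(1,n):
    if st[k,4]>60 and np.hypot(*(c[k]-seed))<40: print(c[k],st[k],onz(ray(W,v,c[k]),94))
print(seed,s["t"],s["tcp_pos"],s["joint_pos"].round(2),s["contact_force"])
```

```text
[312.95121951 160.0195122 ] [309 142   9  37 205] [566.00645935  26.27167583  94.        ]
[312.23333048 159.44190954] 9.025 [590.0222664   24.91415476 250.07200515] [ 0.37  0.21 -0.15  0.   -1.22 -2.24] [-0.34264667 -0.25321111 -0.34473366]
```

Run:
```python
from h import *
def rep(n):
    s=bot.read_state(); print(n,round(s["t"],2),s["tcp_pos"].round(2),"F",s["contact_force"].round(1),"M",s["moment"].round(2),"w",round(s["width"],1),"j6",s["joint_pos"][5].round(3))
p=np.array([566.1,26.2,67.5])
bot.move_ptp([*p[:2],135],down(-1.2)); rep("hover")
bot.line_to(list(p),90); bot.pause(.2); rep("down")
bot.move_gripper(46,8); bot.pause(.2); rep("light grip")
bot.move_gripper(40,60); bot.pause(.3); rep("full grip")
```

```text
hover 10.99 [566.29  26.26 135.2 ] F [0.9 1.1 0.1] M [ 0.03 -0.02  0.01] w 87.6 j6 -0.021
down 12.09 [566.46  26.34  68.11] F [-0.5  0.3 -0.3] M [ 0.1  -0.03 -0.03] w 88.0 j6 -0.021
light grip 12.99 [566.3   26.3   67.53] F [1.  0.5 0.1] M [ 0.18 -0.47  0.01] w 49.9 j6 -0.021
full grip 13.51 [566.24  26.25  67.54] F [ 1.6  0.3 -0.7] M [ 0.41 -0.66 -0.06] w 48.7 j6 -0.021
```

```bash
cat >> h.py <<'E'
def rep(n):
    s=bot.read_state(); print(n,round(s["t"],2),s["tcp_pos"].round(2),"F",s["contact_force"].round(1),"M",s["moment"].round(2),"w",round(s["width"],1),"j6",s["joint_pos"][5].round(3)); return s
E
python3 - <<'E'
from h import *
bot.line_to([566.1,26.2,63.5],20); bot.pause(.2); rep("4")
bot.line_to([566.1,26.2,59.4],20); bot.pause(.2); rep("8")
E
```

```text
4 14.06 [566.36  26.25  64.12] F [-0.5  1.   6.9] M [ 0.42  0.36 -0.05] w 48.9 j6 -0.021
8 14.62 [566.42  26.23  60.42] F [-1.9  0.6 10.4] M [ 0.46  0.82 -0.02] w 49.2 j6 -0.021
```

Run:
```python
from h import *
bot.line_to([566.1,26.2,58.8],20); bot.pause(.5); s=rep("press")
if 58.6<s["tcp_pos"][2]<60.2:
    q=np.array(bot.solve_ik([566.1,26.2,58.8],down(-1.2)))
    for d in (10,25):
        k=q.copy(); k[5]+=np.radians(d); bot.move_joints(list(k)); bot.pause(.1); rep(d)
```

```text
press 15.37 [566.46  26.24  59.9 ] F [-3.   0.3 11.7] M [ 0.5   0.9  -0.02] w 48.8 j6 -0.021
10 15.76 [566.93  26.19  60.05] F [-0.7  0.2 10.5] M [0.05 0.43 0.03] w 49.3 j6 0.154
25 16.22 [567.25  26.24  60.19] F [-1.  -0.9 10.7] M [0.   0.16 0.04] w 49.5 j6 0.416
```

Run:
```python
from h import *
y=-1.2+np.radians(25)
bot.line_to([565.7,26.2,58.1],20); bot.pause(.2); rep("press")
q=np.array(bot.solve_ik([565.7,26.2,58.1],down(y)))
for d in (25,50):
    k=q.copy(); k[5]+=np.radians(d); bot.move_joints(list(k)); bot.pause(.15); rep(d+25)
im=bot.camera("scene")[:,:,::-1][160:280,250:410]; cv2.imwrite("pics/turn.png",cv2.resize(im,(640,480),interpolation=2))
```

```text
press 16.67 [567.19  26.26  59.67] F [ 0.3 -0.3 11.7] M [-0.11 -0.05  0.02] w 48.8 j6 0.415
50 17.32 [567.12  26.34  59.66] F [-0.3  0.  12. ] M [0.06 0.02 0.03] w 49.3 j6 0.852
75 17.97 [567.13  26.32  59.65] F [-0.3  0.1 11.4] M [-0.05  0.03  0.03] w 49.2 j6 1.288
```

View pics/turn.png

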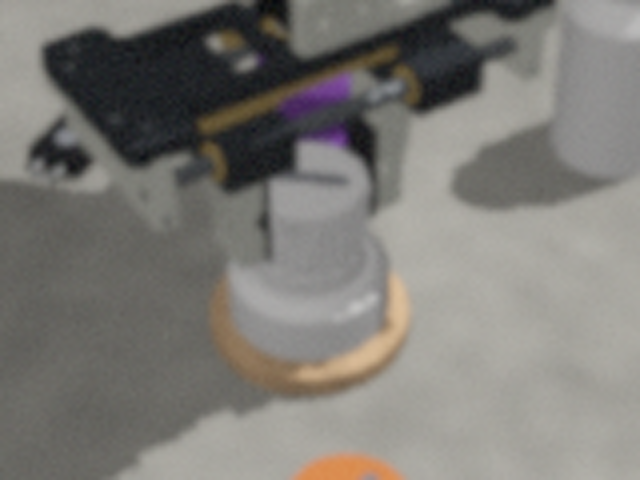

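The picture shows the bar at (322,180) now crosswise, where it was lengthwise before. The cap turned with the jaws while still pressed down. Lifting now.

Run:
```python
from h import *
for z in (66,72,80,95):
    bot.line_to([566.1,26.2,z],50); bot.pause(.1); s=rep(z)
    if s["contact_force"][2]<-12: break
else:
    bot.line_to([566.1,26.2,150],120); rep("up")
    im=bot.camera("scene")[:,:,::-1][80:280,200:460]; cv2.imwrite("pics/lift.png",cv2.resize(im,(650,500),interpolation=2))
```

```text
66 18.43 [566.95  26.33  66.43] F [3.2 0.3 4.3] M [-0.08 -1.08  0.03] w 48.8 j6 1.288
72 18.79 [565.14  25.97  71.36] F [-0.2  0.3  0.4] M [-0.06 -0.02 -0.03] w 48.7 j6 1.288
80 19.2 [566.    26.21  80.04] F [0.7 0.2 0.2] M [-0.02 -0.03  0.02] w 49.2 j6 1.288
95 19.75 [565.96  26.19  94.95] F [ 0.4  0.  -1.1] M [-0.05  0.01 -0.02] w 49.1 j6 1.288
up 20.36 [565.64  26.18 149.43] F [-0.2  0.4  0.1] M [-0.01  0.07  0.04] w 49.0 j6 1.288
```

View pics/lift.png

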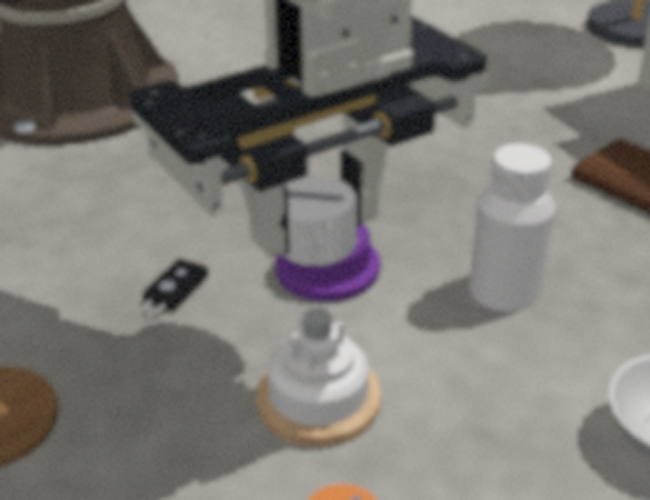

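The cap is in the jaws (320,220) and the tub's neck is bare (318,330). Next I place it on the coaster.

Run:
```python
from h import *
c=[477.3,-194.6]; o=down(-1.2+np.radians(75))
bot.move_ptp([*c,110],o); rep("above")
bot.line_to([*c,22],80); bot.pause(.3); rep("near")
for z in np.arange(18,11.9,-1):
    bot.line_to([*c,z],15); bot.pause(.15); s=rep(z)
    if s["contact_force"][2]>3: break
```

```text
above 21.37 [ 478.03 -194.29  110.15] F [ 0.1  0.1 -0.5] M [-0.02 -0.07  0.05] w 48.8 j6 1.685
near 22.92 [ 477.46 -194.62   22.29] F [ 0.5 -0.   0.1] M [-0.   -0.05  0.  ] w 49.1 j6 1.686
18.0 23.48 [ 477.32 -194.62   17.99] F [-0.8  0.6 -1.3] M [-0.05 -0.04 -0.01] w 49.1 j6 1.686
17.0 23.88 [ 477.3  -194.61   17.01] F [-0.1 -0.1 -0.4] M [-0.04 -0.04  0.05] w 49.1 j6 1.686
16.0 24.28 [ 477.32 -194.6    16.01] F [0.6 0.  0.4] M [-0.06  0.07 -0.02] w 49.0 j6 1.686
15.0 24.68 [ 477.49 -194.62   15.43] F [-0.9  1.7  6.1] M [ 0.25  0.45 -0.04] w 49.0 j6 1.686
```

Contact came at TCP z 15.4, against a predicted 15.5. Release and retreat.

Run:
```python
from h import *
bot.move_gripper(75); rep("open")
bot.line_to([477.3,-194.6,60],60)
bot.line_to([477.3,-194.6,220],150); bot.pause(.2);s=rep("up")
im=bot.camera("wrist")[:,:,::-1][60:320,140:500]
sc=bot.camera("scene")[:,:,::-1][120:310,140:440]
cv2.imwrite("pics/end.png",np.vstack([cv2.resize(im,(400,289)),cv2.resize(sc,(400,253))]))
```

```text
open 25.36 [ 477.29 -194.61   14.96] F [0.  0.9 0.3] M [-0.07 -0.01  0.06] w 74.9 j6 1.686
up 27.68 [ 476.98 -194.58  219.23] F [ 0.1 -0.4 -0. ] M [-0.08 -0.06 -0.  ] w 74.9 j6 1.686
```

View pics/end.png

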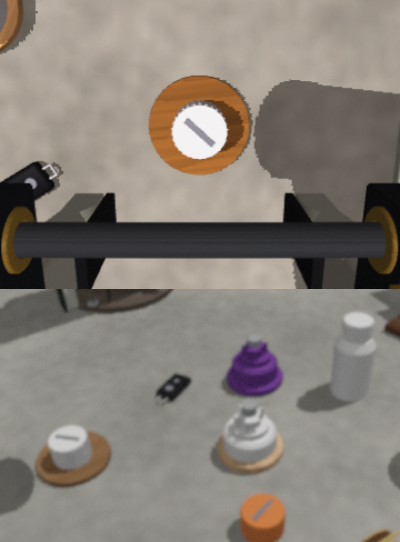

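The cap stands upright, bar on top, in the middle of the coaster (wrist view 200,131; scene view 69,447). The tub is open, and the other objects have not moved.

```bash
python3 -c "
from plant import bot
bot.close_job()"
```

```text
the job is handed in; nothing more can be done
```

I opened the squat tub and set its white cap upright on the round wooden coaster, then let go and handed the job in at about 28 s of the 38 s allowed. `close_job` gives no verdict.

- **Opening:** I pressed the cap down about 7.4 to 7.9 mm, with about 10.5 to 12 N on the wrist, and turned it 75° anticlockwise. It drifted to its shallowest during the first 25°, so I pressed further before finishing the turn. It then lifted off with no resistance.
- **Placing:** the cap touched the coaster with the fingertips at 15.4 mm, where I had predicted 15.5 mm.
- **Last checks:** the final pictures show the cap upright in the middle of the coaster, the tub open, and the tall tub, purple tub and orange cap where they were. The gripper was clear, with no contact force.
- **Disagreements:** the fixed cameras and the wrist camera differed by about 2.5 mm on the cap's position and about 2 mm on the coaster's. I used the wrist values; for the cap, a view with the wrist turned half round agreed to 0.4 mm. While pressing, the arm sat 1 to 1.5 mm off its commanded position, so I commanded a little deeper to make up for it.

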